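Push a stray nut into its compartment and shut the parts case

ROBOT

A 7-joint arm with a two-finger parallel gripper is mounted at the origin on the work surface; the furniture and walls round the work are solid. World frame = base frame: x ahead of the robot, y to its left, z up, the work surface at z = 0. Lengths are in mm, angles in rad, forces in N, time in s.
With the tool pointing down it reaches from about 425 to 875 mm from the base axis. Payload 9.9 kg.
Tool frame: the origin (TCP) lies midway between the tips of the shut fingers; the grasp point (between the pads) lies 19 mm behind it; z points along the fingers, y is the line along which they close (so a half turn about z gives the same grasp; the last joint's range is limited). The gripper opens to 85 mm and grips with 20 to 120 N. Pads are 22 mm wide; open, the fingers measure 114 mm over their backs; the gripper's body (76 mm by 85 mm) begins 54 mm behind the grasp point. The pads swing forward as they close: fully open they stand 13 mm farther back than shut.
Start: joints at [-1.418, 0.576, 0.025, 1.437, -0.015, 1.129, -0.057], TCP at [158.343, 656.168, 231.289] pointing down, gripper open.
Joint ranges: [-2.76, 2.76], [-0.34, 2.15], [-1.52, 1.57], [0.19, 2.46], [-1.09, 4.23], [0.17, 1.99], [-2.82, 2.82]. Speed limits (rad/s): [2.22, 2.22, 3.01, 3.01, 3.14, 3.14, 3.14].

INTERFACE

Orientations are given as a 3x3 rotation matrix whose columns are the frame's x, y, z axes.
In Python, from plant import ctrl gives the robot as it stands.
- The arm moves only by the tool carry_out, never from a script. Its argument "targets" is a list of rows, each a list of 7 numbers: the shift along the world's x, y, z in mm, then the turn, a rotation vector about the world's x, y, z in rad, then the finger opening in mm, from 0 to 85.4. A call has 1 to 20 rows; each row shifts and turns the commanded pose from where the row before left it; what a row does not reach is not made up. A row lasts 1/12 s, in which the tool goes at most 41.7 mm and 7.16 degrees, less where a joint would pass 70% of its speed; a pose out of reach is approached as far as the arm can. A call is refused whole if a number of a shift passes 41.7 or a number of a turn 0.125, either way. A call with a gripper value outside its range is refused whole. The fingers move at their own pace and stop on an object; the grip force is fixed at half the most. Time passes only in rows, so rows that do not move let the fingers close. It gives the time, the measured TCP pose, the force, the opening and the grip force at its end, in the units of the state.
- ctrl.observe(): the state, without advancing time (a new reading comes with each control period).
- ctrl.capture(name): name is "scene" or "top"; returns (picture, depth): 480x640x3 uint8, red, green, blue; 480x640 float32, mm along the optical axis (not along the pixel's ray), 0 where there is no reading.
- ctrl.camera_params(name): a dict with "fx", "fy", "cx", "cy" (pixels), "distortion" ([k1, k2, p1, p2, k3] as OpenCV has them; the pictures are not rectified), "cam_to_world" (4x4, takes a point from camera to world coordinates). Camera axes: x right, y down, z forward; pixel columns grow to the right and rows downward; lengths in mm; the calibration is good to about 2 mm. A picture is of the moment at which its call begins. camera_params takes no time and is no camera call.
- ctrl.job_done(): hands the job in; it is judged then, once.
Trained networks look in the newest picture that a camera, given by its name, has taken for a name from the list of things; names that differ only in an ending like _2 or _b are one class to them, and where a whole thing is asked for, a point or a joint stands for the part that bears it (a point fixed in the world has none). Each returns a list of dicts, best first, with "p" (0 to 1); they miss things now and then, are a little off and sometimes report something else, mostly with a low value. They report only what shows in the picture. A call takes as long as a camera call.
- ctrl.find_in(thing, camera): "point" ([column, row] in pixels, amid what is visible of it).
- ctrl.cut_out(thing, camera): "mask" (480x640 bool, what is visible of it) and "point" ([column, row] in pixels, amid what is visible of it).
The state is a dict: "clock": time; "joint_pos": joint angles; "qvel": joint speeds; "joint_efforts": joint torques, N m; "position": TCP position; "ee_rot": TCP orientation; "contact_force": force on the tool from outside, world axes, zero at the start; "wrist_torque": the same for the moment, N m; "gripper_width": opening from 0.0 (shut) to 1.0 (fully open); "gripper_force": force on a finger pad.
Only numpy, scipy, OpenCV 4.12 (cv2) and the standard library are available. Lean on these libraries where they do the work, as an engineer would, in place of code of your own. Each camera call takes 0.05 s, during which the arm holds its last target. There are 200 camera calls.

TASK

A hex nut has been left lying on the crossing of the dividers in the middle of the open assortment case, so the lid cannot go down. With the fingertips, push the nut off so that it drops into the compartment with the other small nuts - the one in the front row just right of the middle, seen from the case's front, which faces the robot - then push the lid over and fully shut. Do not pick anything up, and leave the other things where they are.

Things in the scene. Friction and masses are not known exactly. Their poses are not given: they have to be found in the camera images.
- case: Flat orange assortment case with clear lid, fixed to the bench, 156 x 205 x 44 mm shut. Origin: centre of its underside. Own x points from the front to the hinged back, y left, z up. Walls 2 mm thick, tops at z = 36 mm, inside x = -71 to 70 mm. 2 mm dividers, tops at z = 32 mm: three along x at y = -50, 0, 50 mm and one along y at x = -1 mm make eight compartments, floors at z = 2 mm.
- case_lid (a joint): The lid's hinge: 0 shut, 1.92 rad fully open (leaning 20 degrees past upright, away from the front); starts between 1.8 and 1.91. The hinge is stiff: the lid stays at whatever angle it is left; about half a newton at its free edge turns it. Nothing snaps or latches. With the nut still on the dividers the lid stops some 7 mm open at its free edge.
- case_hinge (a point): Middle of the lid's hinge line (case x = 75, y = 0, z = 37 mm), which runs along the case's y. The lid is a clear panel 204 mm wide along y that reaches 148 mm from the hinge line to its free edge; shut, its outer face lies at z = 44 mm, so 7 mm outside the hinge line.
- compartment (a point): Middle of the floor of the compartment the nut belongs in: front row, just right of the middle (case x = -36.5, y = -25, z = 2 mm); 48 mm wide along y, 69 mm long along x, dividers 30 mm high above its floor; axes as the case's. A few tiny nuts lie in it, for looks only.
- nut: Loose steel hex nut, 27 mm over corners, 23 mm across flats, 13 mm thick, 35 g. It lies flat on the crossing of the middle divider (y = 0) and the cross divider, its centre within 4 mm of the crossing, turned any way, its underside at z = 32 mm. Origin: centre of its underside.
- nut_mid (a point): Centre of the nut: 38.5 mm above the bench on the dividers, about 8 to 16 mm when down in a compartment.
- bolt: Loose steel hex bolt, 62 mm long, 18 mm high, lying on the bench just left of the case. Stays there.
- pliers: Loose pliers with red handles, 173 mm long, lying on the bench further left. Stay there.
- hex_key: Loose black L-shaped hex key, 88 mm long, 7 mm thick, lying on the bench just right of the case. Stays there.

How it is judged:
By the outcome, as a careful person would: the job done as asked, in the order asked, and still so for the second after the job is handed in, with the robot touching nothing.
It also fails if it takes over 48 s, if anything falls off the work surface, if the arm or the gripper's body presses on something with over 40 N, if the wrist force passes 120 N, or if a joint passes its speed limit or range.

## Working session

There is one attempt and no reset: what is moved stays moved. The work goes in short steps, Python scripts to look and compute and a tool call to move; the robot and the scene stay as the last step left them, time stands still between calls to the robot, and variables do not carry over. Pictures are saved under pics/ and viewed, at most 10 in all, crops included, and the job is handed in when it is done.

Besides the shell and the picture viewer there is one more tool, called after ">>>" by a JSON object that holds its "method" and its "body". carry_out: Moves the arm, as the interface text tells. Its arguments: {"type":"object","properties":{"targets":{"type":"array","items":{"type":"array","items":{"type":"number"}}}},"required":["targets"]}

```bash
mkdir -p pics
cat > h.py <<'E'
import numpy as np, cv2
from plant import ctrl
def K(n):
    p=ctrl.camera_params(n); return p,np.array([[p['fx'],0,p['cx']],[0,p['fy'],p['cy']],[0,0,1.]]),np.array(p['distortion'],float),np.array(p['cam_to_world'])
def world(n,uv,d):
    p,k,D,T=K(n); uv=np.asarray(uv,float).reshape(-1,1,2)
    r=cv2.undistortPoints(uv,k,D).reshape(-1,2); d=np.asarray(d,float).reshape(-1,1)
    return np.c_[r*d,d]@T[:3,:3].T+T[:3,3]
def atz(n,uv,z):
    a=world(n,uv,np.ones(len(np.reshape(uv,(-1,2))))); o=K(n)[3][:3,3]; r=a-o
    return o+r*((z-o[2])/r[:,2])[:,None]
def proj(n,P):
    p,k,D,T=K(n); R=T[:3,:3].T
    return cv2.projectPoints(np.asarray(P,float).reshape(-1,1,3),cv2.Rodrigues(R)[0],-R@T[:3,3],k,D)[0].reshape(-1,2)
def save(n,f):
    im,d=ctrl.capture(n); cv2.imwrite('pics/'+f,im[:,:,::-1]); np.save('pics/'+n+'.npy',d); return im,d
E
python3 - <<'E'
from h import *
for n in('scene','top'):
    im,d=save(n,n+'1.png'); print(n,K(n)[3].round(2).tolist())
    for t in('nut','case','case_lid','compartment','hex_key','bolt'):
        for r in ctrl.cut_out(t,n)[:2]:
            m=r['mask']&(d>0); v,u=np.nonzero(m); 
            if len(u): w=world(n,np.c_[u,v],d[m]); print(t,round(r['p'],2),np.round(r['point']),len(u),np.median(w,0).round(1),w.min(0).round(),w.max(0).round())
s=ctrl.observe();print(s['clock'],s['position'],np.round(s['ee_rot'],3).tolist())
E
```

```text
scene [[0.61, -0.54, 0.58, -49.47], [-0.79, -0.4, 0.46, -370.91], [-0.01, -0.74, -0.67, 710.14], [0.0, 0.0, 0.0, 1.0]]
nut 0.17 [277. 251.] 141 [449.3 140.7  11.9] [437. 109.  -1.] [465. 169.  19.]
case 0.94 [359. 240.] 12984 [570.2   1.6  34.6] [ 403. -122.   -3.] [863. 261. 189.]
case_lid 0.88 [373. 202.] 6246 [594.1  10.1 113.3] [550. -88.  -2.] [863. 271. 189.]
compartment 0.71 [360. 242.] 12962 [570.    1.8  34.5] [ 403. -122.   -3.] [863. 233. 189.]
compartment 0.21 [258. 188.] 520 [604.4 346.4  10.8] [564. 261.  -2.] [632. 431.  16.]
hex_key 0.45 [422. 317.] 122 [ 484.2 -181.7    5.6] [ 455. -231.    2.] [ 489. -149.    9.]
bolt 0.7 [275. 251.] 157 [448.7 144.2  12. ] [437. 109.   3.] [458. 171.  20.]
top [[-0.03, -0.98, 0.19, 291.84], [-1.0, 0.03, -0.02, 86.47], [0.01, -0.19, -0.98, 1205.98], [0.0, 0.0, 0.0, 1.0]]
nut 0.55 [350. 247.] 96 [502.5  -6.1  43.6] [489. -17.  -0.] [513.   5.  49.]
case 0.69 [348. 226.] 9980 [5.42e+02 4.00e-01 1.70e+01] [ 406. -122.   -6.] [656. 116. 191.]
case_lid 0.78 [342. 193.] 3497 [592.6  17.3 112.5] [ 553. -103.   -6.] [656. 116. 191.]
case_lid 0.59 [351. 246.] 127 [502.8  -6.1  42.2] [489. -22.  -2.] [521.   7.  49.]
compartment 0.7 [349. 231.] 10148 [543.5   1.7  16. ] [ 406. -122.   -6.] [666. 116. 191.]
hex_key 0.6 [347. 229.] 10149 [542.6   1.5  16.6] [ 406. -125.   -6.] [693. 117. 191.]
hex_key 0.48 [425. 252.] 102 [ 485.  -169.6    5.5] [ 457. -226.   -0.] [ 491. -150.   12.]
bolt 0.68 [279. 274.] 167 [450.6 142.9  12. ] [439. 110.  -2.] [460. 171.  23.]
0.7 [158.35274481 656.18060915 231.33443186] [[-0.972, 0.235, 0.0], [0.235, 0.972, 0.0], [-0.0, 0.0, -1.0]]
```

Run:
```python
import cv2
a=cv2.imread('pics/top1.png')[150:330,230:470];cv2.imwrite('pics/topc.png',cv2.resize(a,(800,600),interpolation=2))
a=cv2.imread('pics/scene1.png')[140:350,230:510];cv2.imwrite('pics/scenec.png',cv2.resize(a,(800,600),interpolation=2))
```

```text
(no output)
```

View pics/topc.png

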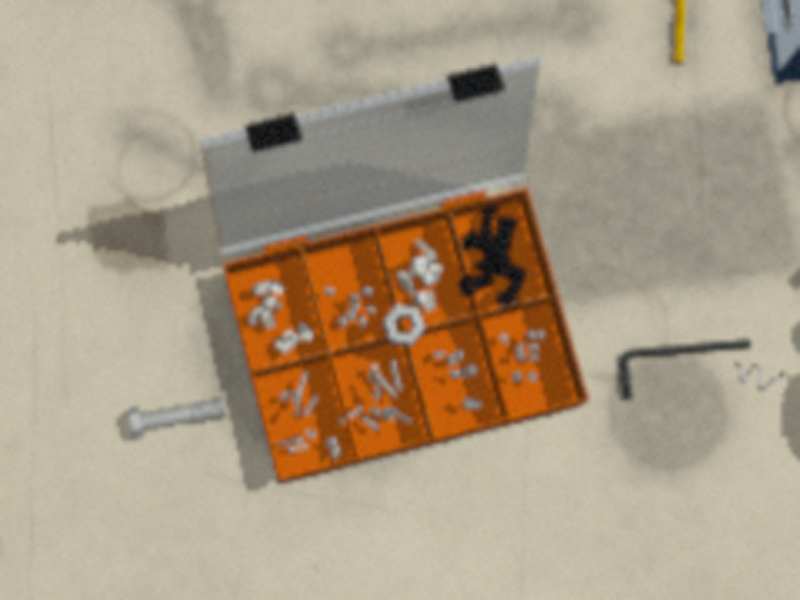

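View pics/scenec.png

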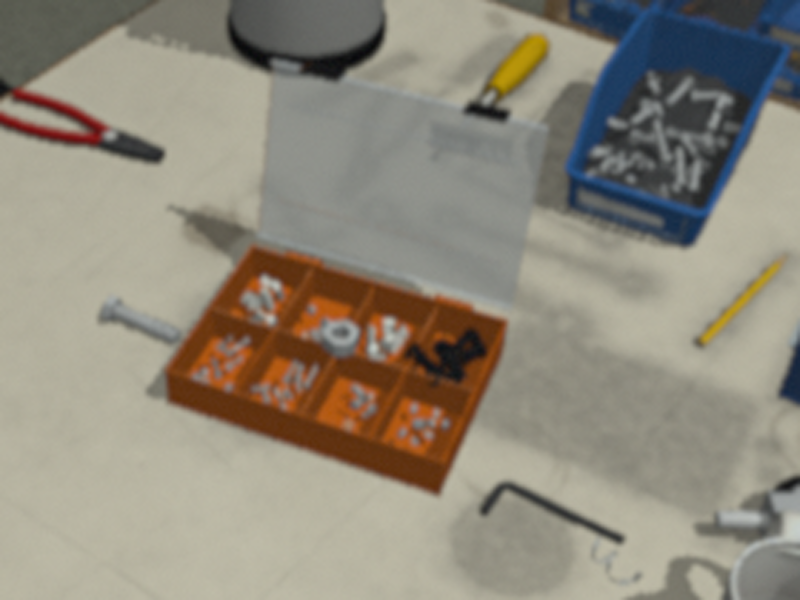

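Top crop: the nut sits on the crossing at (404,325), the target compartment is around (460,375), and the lid leans back. The scene view agrees. Next I fit the case pose.

```bash
cat > fit.py <<'E'
from h import *
from scipy.optimize import least_squares
C=np.array([[-73,102.5,36],[-73,-102.5,36],[72,-102.5,36],[72,102.5,36]],float)
top=np.array([[278,480],[586,402],[527,190],[226,266]])*.3+[230,150]
sc=np.array([[170,375],[443,462],[506,320],[252,246]])*.35+[230,140]
def W(P,q):
    c,s=np.cos(q[2]),np.sin(q[2]); P=np.atleast_2d(P)
    return np.c_[q[0]+c*P[:,0]-s*P[:,1],q[1]+s*P[:,0]+c*P[:,1],P[:,2]]
E
python3 - <<'E'
from fit import *
for nm,L in (('top',[('top',top)]),('scene',[('scene',sc)]),('both',[('top',top),('scene',sc)])):
    f=least_squares(lambda q:np.concatenate([(proj(n,W(C,q))-t).ravel() for n,t in L]),[500,0,0.2])
    q=f.x; print(nm,q.round(3),f.fun.round(1))
np.save('q.npy',q)
d={n:np.load(f'pics/{n}.npy') for n in('top','scene')}
# nut: from network point & depth
for n in('top','scene'):
    im=cv2.imread(f'pics/{n}1.png')
    # nut by own depth around
    for uv in ([[404*.3+230,325*.3+150]] if n=='top' else [[340*.35+230,336*.35+140]]):
        w=atz(n,uv,42); print(n,'nut',w.round(1)); 
        c,s=np.cos(q[2]),np.sin(q[2]);dx=w[0,:2]-q[:2];print('case frame',c*dx[0]+s*dx[1],-s*dx[0]+c*dx[1])
    # overlay
    def line(a,b,col):
        p=np.round((proj(n,W([a,b],q))-o)*k).astype(int);cv2.line(big,tuple(p[0]),tuple(p[1]),col,1)
    o=np.array([230,150]) if n=='top' else np.array([230,140]); k=1/.3 if n=='top' else 1/.35
    big=cv2.resize(im[o[1]:o[1]+int(600/k),o[0]:o[0]+int(800/k)],(800,600))
    for i in range(4): line(C[i],C[(i+1)%4],(255,0,0)); 
    for y in(-50,0,50): line([-71,y,32],[70,y,32],(255,255,0))
    line([-1,-101,32],[-1,101,32],(255,255,0))
    for a in(1.8,1.86,1.91):
        P=lambda y,r:[75-r*np.cos(a)+7*np.sin(a)*1, y, 37+r*np.sin(a)+7*np.cos(a)]
        line(P(102,148),P(-102,148),(0,255,0) if a==1.86 else (0,0,255))
    cv2.imwrite(f'pics/ov_{n}.png',big)
E
```

```text
top [ 4.95916e+02 -7.00300e+00  2.20000e-01] [-0.2  0.6  1.   0.3  0.4 -0.4 -1.2 -0.7]
scene [ 4.98215e+02 -8.16400e+00  2.35000e-01] [-1.9 -0.9  1.2  0.7  1.1 -0.3 -0.5 -0.2]
both [ 4.97004e+02 -7.73300e+00  2.27000e-01] [ 0.4  0.4  1.5 -0.5  0.4 -1.1 -1.  -0.9 -2.5 -1.   0.2  1.2  0.8  0.3
 -0.6 -0.1]
top nut [[499.6  -6.3  42. ]]
case frame 2.8504339202252007 0.8122485232021285
scene nut [[500.4  -6.3  42. ]]
case frame 3.612990913087298 0.6875187774778183
```

View pics/ov_top.png

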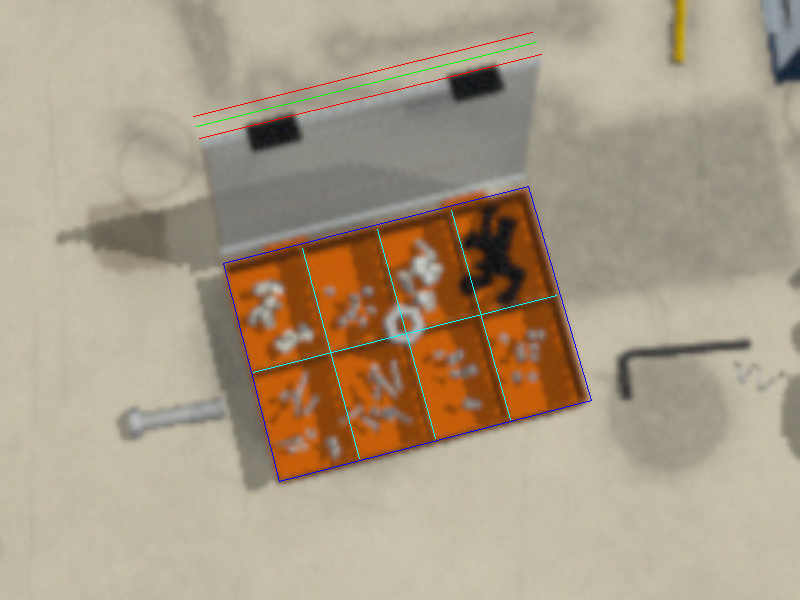

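View pics/ov_scene.png

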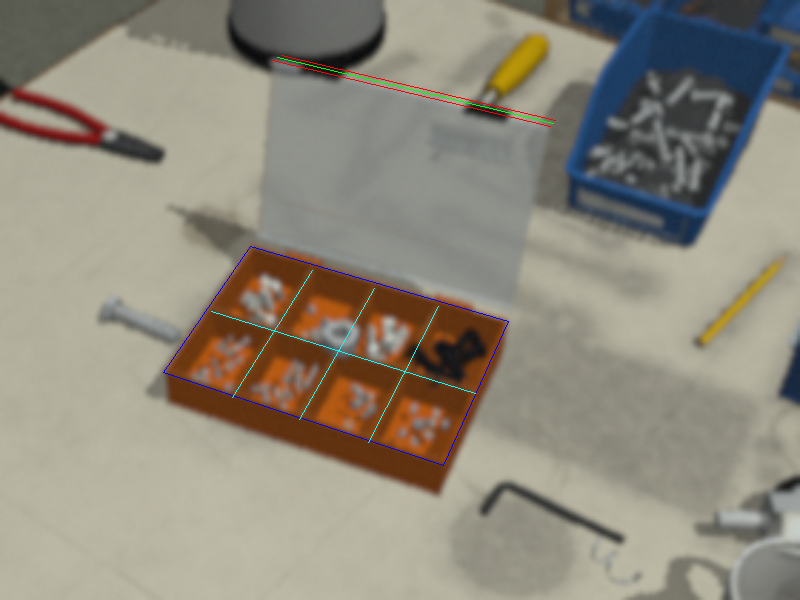

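>>> {"method": "carry_out", "body": {"targets": [[20,-35,-1,0,0,-0.018,0],[20,-35,-1,0,0,-0.018,0],[20,-35,-1,0,0,-0.018,0],[20,-35,-1,0,0,-0.018,0],[20,-35,-1,0,0,-0.018,0],[20,-35,-1,0,0,-0.018,0],[20,-35,-1,0,0,-0.018,0],[20,-35,-1,0,0,-0.018,0],[20,-35,-1,0,0,-0.018,0],[20,-35,-1,0,0,-0.018,0],[20,-35,-1,0,0,-0.018,0],[20,-35,-1,0,0,-0.018,0],[20,-35,-1,0,0,-0.018,0],[20,-35,-1,0,0,-0.018,0],[20,-35,-1,0,0,-0.018,0],[20,-35,-1,0,0,-0.018,0],[20,-35,-1,0,0,-0.018,0],[20,-35,-1,0,0,-0.018,0]]}}

```text
clock: 2.2
position: [519.1, 24.3, 213.6]
ee_rot: [[-0.846, 0.532, 0.001], [0.532, 0.846, 0.0], [-0.001, 0.001, -1.0]]
contact_force: [0.5, 1.0, 1.0]
gripper_width: -0.002
gripper_force: 0.0
```

>>> {"method": "carry_out", "body": {"targets": [[0,0,-35,0,0,0,0],[0,0,-35,0,0,0,0],[0,0,-35,0,0,0,0],[0,0,-35,0,0,0,0],[0,0,-14,0,0,0,0],[0,0,0,0,0,0,0]]}}

```text
clock: 2.7
position: [516.4, 26.0, 56.3]
ee_rot: [[-0.847, 0.532, -0.005], [0.532, 0.847, -0.001], [0.004, -0.003, -1.0]]
contact_force: [-0.3, -0.2, 0.2]
gripper_width: -0.004
gripper_force: 0.0
```

Run:
```python
from h import *
s=ctrl.observe();p=s['position'];R=np.array(s['ee_rot']);print(p,s['contact_force'])
im,d=save('scene','s2.png'); big=cv2.resize(im[130:330,240:500,::-1],(780,600),interpolation=2)
v,u=np.mgrid[130:330,240:500];m=d[130:330,240:500]>0
w=(world('scene',np.c_[u[m],v[m]],d[130:330,240:500][m])-p)@R
k=(w[:,2]>-40)&(w[:,2]<-3)&(abs(w[:,0])<30)&(abs(w[:,1])<30)
for a,b in((-12,-3),(-20,-12),(-30,-20),(-40,-30)):
  j=k&(w[:,2]>a)&(w[:,2]<b);print(a,j.sum(),np.percentile(w[j],[3,50,97],0).round(1).tolist() if j.any() else '')
cv2.imwrite('pics/s2c.png',big)
```

```text
[516.37838569  26.04176255  56.27082189] [-0.31000185 -0.19285132  0.19159709]
-12 28 [[-11.6, -12.6, -11.9], [6.0, -5.7, -9.1], [11.0, 6.3, -5.3]]
-20 36 [[-11.3, -13.5, -19.4], [5.0, -9.9, -15.7], [10.1, 8.0, -12.5]]
-30 43 [[-9.3, -13.5, -29.3], [5.2, -10.1, -24.5], [10.5, 7.4, -20.2]]
-40 22 [[-0.1, -14.1, -39.5], [9.4, -4.8, -32.5], [10.9, 8.8, -30.1]]
```

View pics/s2c.png

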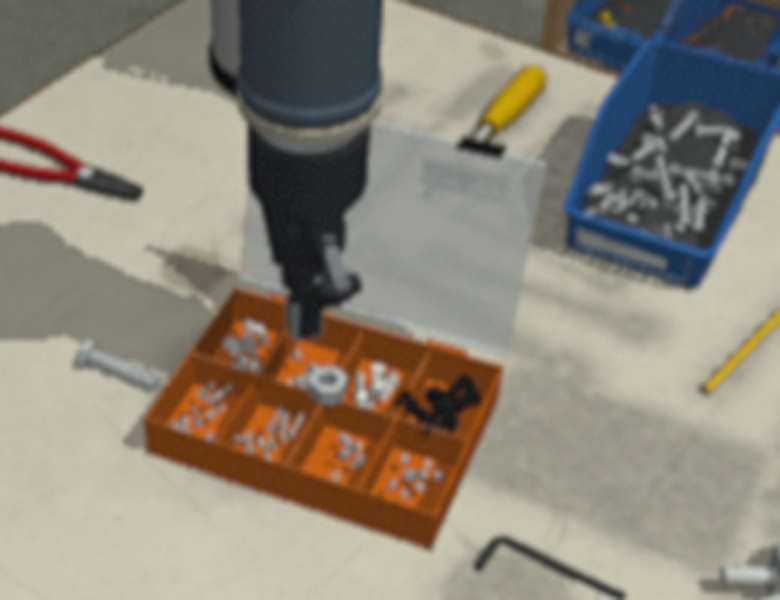

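The closed fingers stand behind-left of the nut, clear of it (nut at about (327,380) in the crop, tip at (303,330)), and are about 12 mm in half-thickness. Descending to 36 mm.

>>> {"method": "carry_out", "body": {"targets": [[0,0,-12,0,0,0,0],[0,0,-8,0,0,0,0],[0,0,0,0,0,0,0],[0,0,0,0,0,0,0]]}}

```text
clock: 3.08
position: [518.7, 26.2, 40.0]
ee_rot: [[-0.847, 0.532, 0.001], [0.532, 0.847, 0.0], [-0.001, 0.001, -1.0]]
contact_force: [0.9, -0.4, 0.2]
gripper_width: -0.002
gripper_force: 0.0
```

>>> {"method": "carry_out", "body": {"targets": [[0,0,-4,0,0,0,0],[-2.1,-3.4,0,0,0,0,0],[-2.1,-3.4,0,0,0,0,0],[-2.1,-3.4,0,0,0,0,0],[-2.1,-3.4,0,0,0,0,0],[-2.1,-3.4,0,0,0,0,0],[-2.1,-3.4,0,0,0,0,0],[-2.1,-3.4,0,0,0,0,0],[-2.1,-3.4,0,0,0,0,0],[-2.1,-3.4,0,0,0,0,0],[0,0,0,0,0,0,0]]}}

```text
clock: 4.0
position: [498.8, -5.4, 35.3]
ee_rot: [[-0.846, 0.533, -0.001], [0.533, 0.846, -0.0], [0.0, -0.001, -1.0]]
contact_force: [-0.5, 0.6, 1.0]
gripper_width: 0.001
gripper_force: 0.0
```

Run:
```python
from h import *
s=ctrl.observe();print(s['position'],s['contact_force'])
im,d=save('scene','s3.png'); cv2.imwrite('pics/s3c.png',cv2.resize(im[190:310,280:440,::-1],(800,600),interpolation=2))
```

```text
[498.79207892  -5.41417489  35.26095632] [-0.4564085   0.57426941  0.97673914]
```

View pics/s3c.png

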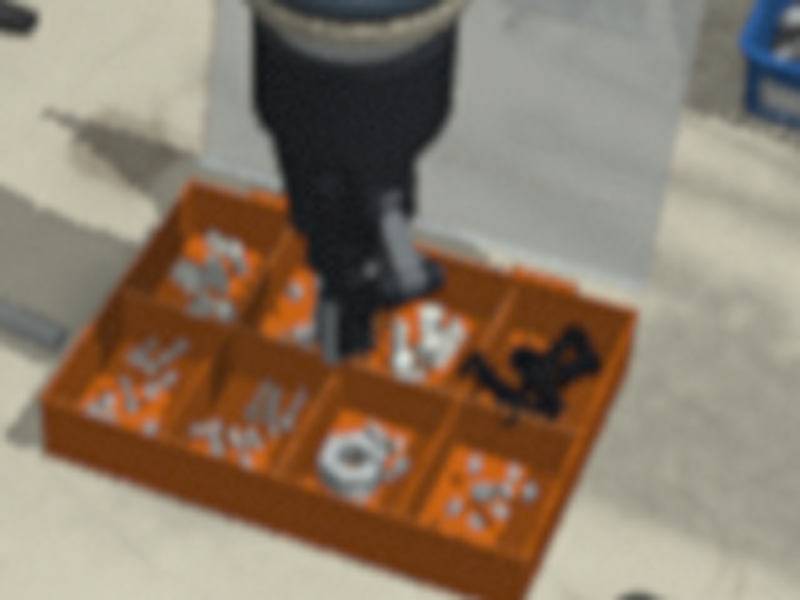

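The nut lies in the target compartment at about (352,458). Next is the lid, so I check clearance behind it and the joints.

Run:
```python
from h import *
d=np.load('pics/top.npy');v,u=np.mgrid[0:480,0:640];m=d>0
w=world('top',np.c_[u[m],v[m]],d[m])
for x in range(540,900,30):
    print(x,[int(np.percentile(w[k,2],95)) if (k:=(abs(w[:,0]-x)<15)&(abs(w[:,1]-y)<20)).any() else None for y in range(-240,281,40)])
print(np.round(ctrl.observe()['joint_pos'],3))
q=np.load('q.npy');ex=np.array([np.cos(q[2]),np.sin(q[2])]);
# lid angle
c=(w[:,:2]-q[:2])@ex; y=(w[:,:2]-q[:2])@[-ex[1],ex[0]]
k=(w[:,2]>90)&(w[:,2]<185)&(c>75)&(c<150)&(abs(y)<95); f=np.polyfit(w[k,2],c[k],1);print('lid x at z 60,120,180',np.polyval(f,[60,120,180]))
```

```text
540 [3, 4, 3, 30, 32, 31, 28, 21, 34, 34, 3, 4, 3, 3]
570 [3, 3, 3, 3, 32, 38, 62, 99, 186, 161, 3, 3, 3, 3]
600 [3, 3, 3, 3, 111, 187, 179, 180, 188, 179, 3, 3, 3, 14]
630 [3, 3, 3, 4, 180, 187, 181, None, None, 4, 3, 4, 3, 11]
660 [3, 3, 4, 3, None, 3, 3, 3, 4, 3, 4, 3, 4, 3]
690 [27, 7, 3, 3, 3, 3, 4, 3, 3, 3, 3, 3, 3, 3]
720 [100, 7, 3, 2, 3, 3, 3, 3, 3, 4, 3, 2, 3, 3]
750 [29, 6, 3, 3, 43, 40, 3, 3, 6, 3, 2, 3, 2, 3]
780 [141, 7, 44, 44, 43, 50, 3, 3, 17, 3, 3, 243, 351, 363]
810 [147, 101, 66, 41, 45, 77, 3, 3, 16, 3, 3, 336, 384, 394]
840 [149, 97, 89, 58, 59, 92, 3, 3, 17, 3, 86, 359, 395, 400]
870 [149, 3, 94, 46, 53, 94, 3, 3, 26, 3, 3, 363, 384, None]
[-0.188  0.61   0.154  2.109 -0.208  0.437  1.137]
lid x at z 60,120,180 [ 88.94890828 101.2944086  113.63990891]
```

>>> {"method": "carry_out", "body": {"targets": [[0,0,38,0,0,0,0],[0,0,38,0,0,0.12,0],[0,0,38,0,0,0.12,0],[0,0,38,0,0,0.12,0],[0,0,38,0,0,0.12,0],[0,0,35,0,0,0.12,0],[32,7,0,0,0,0.12,0],[32,7,0,0,0,0.065,0],[32,7,0,0,0,0,0],[32,7,0,0,0,0,0],[32,7,0,0,0,0,0],[0,0,0,0,0,0,0],[0,0,-36,0,0,0,0],[0,0,-36,0,0,0,0],[0,0,-36,0,0,0,0],[0,0,0,0,0,0,0],[0,0,0,0,0,0,0]]}}

```text
clock: 5.47
position: [658.3, 30.7, 151.1]
ee_rot: [[-0.975, -0.223, -0.004], [-0.223, 0.975, -0.0], [0.004, 0.001, -1.0]]
contact_force: [1.3, 0.4, 1.4]
gripper_width: -0.003
gripper_force: 0.0
```

>>> {"method": "carry_out", "body": {"targets": [[-7.8,-1.8,0,0,0,0,0],[-7.8,-1.8,0,0,0,0,0],[-7.8,-1.8,0,0,0,0,0],[-7.8,-1.8,0,0,0,0,0],[-7.8,-1.8,0,0,0,0,0],[-7.8,-1.8,0,0,0,0,0],[-7.8,-1.8,0,0,0,0,0],[-7.8,-1.8,0,0,0,0,0],[-7.8,-1.8,0,0,0,0,0],[-7.8,-1.8,0,0,0,0,0],[-7.8,-1.8,0,0,0,0,0],[-7.8,-1.8,0,0,0,0,0],[-7.8,-1.8,0,0,0,0,0],[0,0,0,0,0,0,0]]}}

```text
clock: 6.63
position: [556.1, 6.6, 152.2]
ee_rot: [[-0.975, -0.222, -0.002], [-0.222, 0.975, -0.0], [0.002, 0.0, -1.0]]
contact_force: [-0.7, 0.2, -0.4]
gripper_width: -0.001
gripper_force: 0.0
```

Run:
```python
from h import *
s=ctrl.observe();print(s['position'],s['contact_force'])
im,d=save('scene','s4.png'); cv2.imwrite('pics/s4c.png',cv2.resize(im[100:310,230:510,::-1],(800,600),interpolation=2))
```

```text
[556.13065011   6.58918937 152.20438509] [-0.65638529  0.20562535 -0.37361905]
```

View pics/s4c.png

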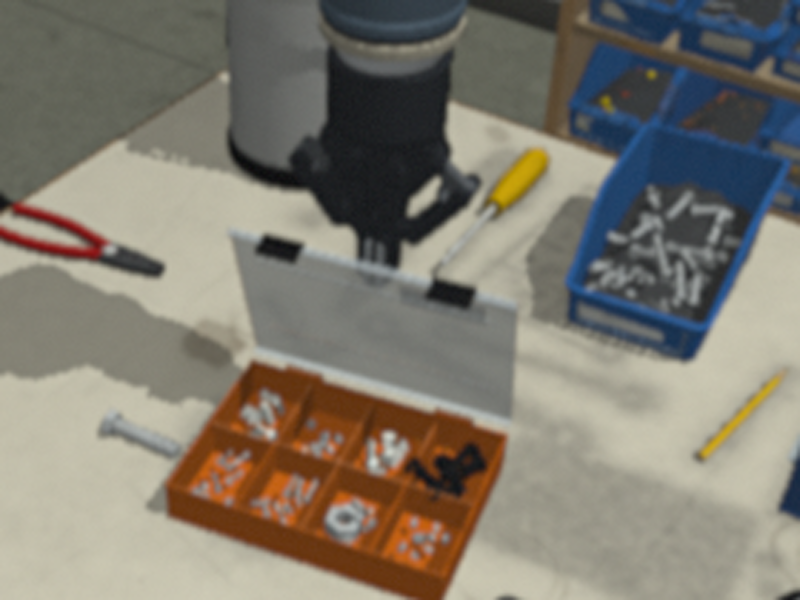

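The lid is tilted forward past upright with the fingers behind it, seen through the panel at (375,270). The nut is in its compartment at (347,518). Now I follow the arc.

>>> {"method": "carry_out", "body": {"targets": [[-7.5,-1.7,-1.6,0,0,0,0],[-7.5,-1.7,-1.6,0,0,0,0],[-7.5,-1.7,-1.6,0,0,0,0],[-7.5,-1.7,-1.6,0,0,0,0],[-7,-1.6,-3.8,0,0,0,0],[-7,-1.6,-3.8,0,0,0,0],[-7,-1.6,-3.8,0,0,0,0],[-7,-1.6,-3.8,0,0,0,0],[-6,-1.4,-5.7,0,0,0,0],[-6,-1.4,-5.7,0,0,0,0],[-6,-1.4,-5.7,0,0,0,0],[-6,-1.4,-5.7,0,0,0,0],[-4,-0.9,-7.4,0,0,0,0],[-4,-0.9,-7.4,0,0,0,0],[-4,-0.9,-7.4,0,0,0,0],[-4,-0.9,-7.4,0,0,0,0],[0,0,0,0,0,0,0]]}}

```text
clock: 8.1
position: [458.1, -15.5, 76.9]
ee_rot: [[-0.975, -0.222, -0.003], [-0.222, 0.975, -0.0], [0.003, 0.0, -1.0]]
contact_force: [-0.1, -0.3, -0.2]
gripper_width: -0.002
gripper_force: 0.0
```

>>> {"method": "carry_out", "body": {"targets": [[-1.2,-0.3,-6.5,0,0,0,0],[-1.2,-0.3,-6.5,0,0,0,0],[-1.2,-0.3,-6.5,0,0,0,0],[-1.2,-0.3,-6.5,0,0,0,0],[-1.2,-0.3,-4,0,0,0,0],[0,0,-2.5,0,0,0,0],[0,0,-1,0,0,0,0],[0,0,-1,0,0,0,0],[0,0,0,0,0,0,0],[0,0,0,0,0,0,0]]}}

```text
clock: 8.93
position: [454.2, -16.7, 43.9]
ee_rot: [[-0.975, -0.222, 0.0], [-0.222, 0.975, 0.0], [-0.0, -0.0, -1.0]]
contact_force: [0.1, -0.1, -0.6]
gripper_width: -0.001
gripper_force: 0.0
```

>>> {"method": "carry_out", "body": {"targets": [[0,0,-1,0,0,0,0],[0,0,-1,0,0,0,0],[0,0,0,0,0,0,0],[0,0,0,0,0,0,0]]}}

```text
clock: 9.27
position: [454.3, -16.7, 43.1]
ee_rot: [[-0.975, -0.222, 0.002], [-0.222, 0.975, 0.0], [-0.001, -0.0, -1.0]]
contact_force: [-4.6, 0.5, 23.9]
gripper_width: -0.001
gripper_force: 11.6
```

24 N of resistance at z≈43 mm means the lid is seated. Retreating to look.

>>> {"method": "carry_out", "body": {"targets": [[0,0,5,0,0,0,0],[0,0,15,0,0,0,0],[0,0,35,0,0,0,0],[0,0,40,0,0,0,0],[0,0,40,0,0,0,0],[0,40,10,0,0,0,0],[0,40,10,0,0,0,0],[0,40,0,0,0,0,0],[0,40,0,0,0,0,0],[0,40,0,0,0,0,0],[0,40,0,0,0,0,0],[0,0,0,0,0,0,0],[0,0,0,0,0,0,0]]}}

```text
clock: 10.35
position: [453.4, 225.8, 196.6]
ee_rot: [[-0.974, -0.227, -0.0], [-0.227, 0.974, 0.001], [0.0, 0.001, -1.0]]
contact_force: [0.8, -0.7, -0.2]
gripper_width: 0.002
gripper_force: 0.0
```

Run:
```python
from h import *
s=ctrl.observe();print(s['clock'],s['position'],s['contact_force'])
q=np.load('q.npy');ex=np.array([np.cos(q[2]),np.sin(q[2])])
im,d=save('scene','s5.png'); cv2.imwrite('pics/s5c.png',cv2.resize(im[140:350,230:510,::-1],(800,600),interpolation=2))
for n in('scene','top'):
    if n=='top': im,d=save('top','t5.png')
    v,u=np.nonzero(d>0);w=world(n,np.c_[u,v],d[d>0]);c=(w[:,:2]-q[:2])@ex;y=(w[:,:2]-q[:2])@[-ex[1],ex[0]]
    print(n,[[np.median(w[(abs(c-x)<12)&(abs(y-yy)<25),2]).round(1) for yy in(-75,-25,25,75)] for x in(-60,-35,0,35,60)])
```

```text
10.35 [453.37806032 225.80874183 196.61084457] [ 0.75490877 -0.74406169 -0.22631695]
scene [[np.float64(41.4), np.float64(37.2), np.float64(36.5), np.float64(41.0)], [np.float64(44.0), np.float64(44.1), np.float64(43.8), np.float64(43.6)], [np.float64(43.8), np.float64(43.8), np.float64(43.8), np.float64(43.7)], [np.float64(43.9), np.float64(43.8), np.float64(43.9), np.float64(43.8)], [np.float64(43.8), np.float64(43.7), np.float64(44.0), np.float64(43.6)]]
top [[np.float64(43.1), np.float64(42.7), np.float64(42.5), np.float64(43.0)], [np.float64(43.4), np.float64(43.8), np.float64(43.4), np.float64(43.4)], [np.float64(43.0), np.float64(43.5), np.float64(43.2), np.float64(43.1)], [np.float64(43.3), np.float64(43.4), np.float64(43.4), np.float64(43.1)], [np.float64(43.2), np.float64(43.1), np.float64(43.5), np.float64(43.3)]]
```

View pics/s5c.png

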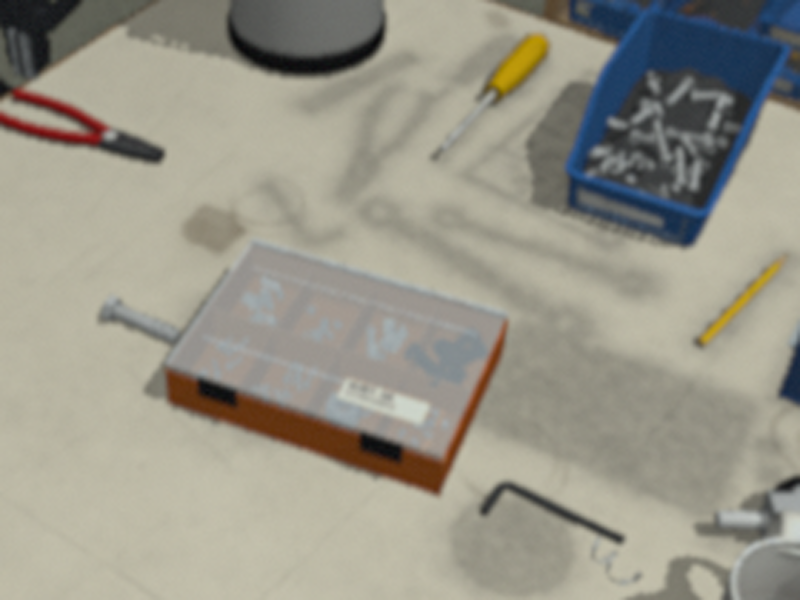

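The lid is fully shut: flat at 44 mm from hinge to front, with its clasps over the front edge at (218,390) and (382,447). The bolt, hex key and pliers are where they were.

```bash
python3 -c "
from plant import ctrl
print(ctrl.job_done())"
```

```text
the job is handed in; nothing more can be done
None
```

The nut is in the front-row compartment just right of the middle, the lid is fully shut, nothing else was moved, and the job is handed in at about 10.5 s on the robot's clock.

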